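# Pack the two finished knobs with their own kind

## Task

Pack the two white knobs from the aluminium plate into the deep grey bins: each goes into the free, rubber-padded pocket of the bin that already holds a knob of its own shape, ball with ball and oval with oval. The height of the pads is not known beforehand, so lower each knob gently until you feel it come to rest on the pad and only then let go; do not drop it, press it hard, or knock it against the bin. Leave the knobs already in the bins, the rollers and the scissors where they are.

Things in the scene. Friction and masses are not known exactly. Their poses are not given: they have to be found in the camera images.
- ball_knob: round ball knob to be packed, plain white plastic, same material as all the knobs; sphere 60 mm in diameter with a flat foot (26.5 mm below the centre), about 0.2 kg; origin at the centre of the ball, z up from the foot. It starts standing in one of the two nests of the plate.
- oval_knob: oval (egg-like) knob to be packed, plain white plastic, same material as all the knobs; 84 mm long along its x axis, 54 mm thick, with a flat round foot boss (26 mm in diameter, 28 mm below the centre), about 0.2 kg; origin at its centre, z up from the foot. It starts, foot down, in one of the two nests, long axis roughly along the plate's.
- ball_sample: ball knob like the one above, already lying in a pocket of one of the bins; origin at its centre.
- oval_sample: oval knob like the one above, already lying in a pocket of the other bin; origin at its centre.
- bin_a: left (+y) grey deep bin, fixed, 260 (x) x 190 (y) x 120 mm high, walls 5 mm, with a full-height 5 mm divider across its middle: two pockets 122 (x) by 180 (y) mm, centred 64 mm either side of the middle along x. Origin: centre of the underside; z up. One pocket holds a sample knob, the other an insert.
- bin_b: right (-y) grey deep bin, fixed, 260 (x) x 190 (y) x 120 mm high, walls 5 mm, with a full-height 5 mm divider across its middle: two pockets 122 (x) by 180 (y) mm, centred 64 mm either side of the middle along x. Origin: centre of the underside; z up. One pocket holds a sample knob, the other an insert.
- insert_a: of bin_a: lift insert filling that bin's free pocket: aluminium base and, above it, a black rubber sprung pad 114 (x) x 174 (y) mm. Origin: centre of the base's underside, 5 mm above the table; axes as the bin's. The pad's height varies and is NOT reported: its top is 24 to 64 mm above the table. It gives 1 mm per 3 N, at most 8 mm.
- insert_b: of bin_b: lift insert filling that bin's free pocket: aluminium base and, above it, a black rubber sprung pad 114 (x) x 174 (y) mm. Origin: centre of the base's underside, 5 mm above the table; axes as the bin's. The pad's height varies and is NOT reported: its top is 24 to 64 mm above the table. It gives 1 mm per 3 N, at most 8 mm.
- plate: fixed aluminium assembly plate 250 (x) x 120 (y) x 12 mm; two square nests at x = -70 and +70 mm from its centre, with lips 4 mm high around a 66 x 50 mm space; the knobs rest on the plate's top inside the lips. Origin: centre of the underside.
- roller_1: white plastic flanged roller, 48 mm in diameter, 42 mm high, standing; origin under its centre. Loose bystander, not part of the job.
- roller_2: the same roller again. Loose bystander, not part of the job.
- scissors: red-handled scissors, about 160 mm long, lying flat; origin near the middle, on the table. Loose bystander, not part of the job.

How it is judged (in metres and radians):
At the end, for the whole second after the job is handed in: Each knob is in the insert's pocket of the bin that holds the sample of its shape: centre within 60 mm (bin's x) and 90 mm (bin's y) of the insert's centre and less than 95 mm above its origin, released and at rest (under 0.03 m/s) (((x of ball_sample in the frame of bin_a between -0.125 and 0.125 m and y of ball_sample in the frame of bin_a between -0.09 and 0.09 m and x of ball_knob in the frame of insert_a between -0.06 and 0.06 m and y of ball_knob in the frame of insert_a between -0.09 and 0.09 m and z of ball_knob in the frame of insert_a below 0.095 m) or (x of ball_sample in the frame of bin_b between -0.125 and 0.125 m and y of ball_sample in the frame of bin_b between -0.09 and 0.09 m and x of ball_knob in the frame of insert_b between -0.06 and 0.06 m and y of ball_knob in the frame of insert_b between -0.09 and 0.09 m and z of ball_knob in the frame of insert_b below 0.095 m)) and ((x of oval_sample in the frame of bin_a between -0.125 and 0.125 m and y of oval_sample in the frame of bin_a between -0.09 and 0.09 m and x of oval_knob in the frame of insert_a between -0.06 and 0.06 m and y of oval_knob in the frame of insert_a between -0.09 and 0.09 m and z of oval_knob in the frame of insert_a below 0.095 m) or (x of oval_sample in the frame of bin_b between -0.125 and 0.125 m and y of oval_sample in the frame of bin_b between -0.09 and 0.09 m and x of oval_knob in the frame of insert_b between -0.06 and 0.06 m and y of oval_knob in the frame of insert_b between -0.09 and 0.09 m and z of oval_knob in the frame of insert_b below 0.095 m)) and linear speed of each of ball_knob, oval_knob below 0.03 m/s); the robot touches nothing.
It fails at once if a knob moves faster than 0.3 m/s inside a bin (dropped or thrown in) ((horizontal distance between ball_knob and insert_a below 0.1 m and height (world z) of ball_knob below 0.12 m and linear speed of ball_knob above 0.3 m/s) or (horizontal distance between oval_knob and insert_a below 0.1 m and height (world z) of oval_knob below 0.12 m and linear speed of oval_knob above 0.3 m/s) or (horizontal distance between ball_knob and insert_b below 0.1 m and height (world z) of ball_knob below 0.12 m and linear speed of ball_knob above 0.3 m/s) or (horizontal distance between oval_knob and insert_b below 0.1 m and height (world z) of oval_knob below 0.12 m and linear speed of oval_knob above 0.3 m/s)).
It fails at once if a knob is pressed or knocked against a bin or an insert with more than 12 N (contact force between any of ball_knob, oval_knob and bin_a above 12 N or contact force between any of ball_knob, oval_knob and bin_b above 12 N or contact force between any of ball_knob, oval_knob and insert_a above 12 N or contact force between any of ball_knob, oval_knob and insert_b above 12 N).
It fails at once if a sample knob is disturbed (moved more than 20 mm) (distance of any of ball_sample, oval_sample from where it was at the start of the episode above 0.02 m).
It fails at once if a roller or the scissors is pushed more than 30 mm (distance of any of roller_1, roller_2, scissors from where it was at the start of the episode above 0.03 m).
It also fails if it takes over 70 s, if anything falls off the work surface, if the arm or the gripper's body presses on something with over 40 N, if the wrist force passes 120 N, or if a joint passes its speed limit or range.

## Robot

A 6-joint arm with a two-finger parallel gripper is mounted at the origin on the work surface. World frame = base frame: x ahead of the robot, y to its left, z up, the work surface at z = 0. Lengths are in mm, angles in rad, forces in N, time in s.
With the tool pointing down it reaches from about 300 to 825 mm from the base axis. Payload 5.4 kg.
Tool frame: the origin (TCP) lies at the very end of the fingers, on their centre line; the grasp point (between the pads) lies 19 mm behind it; z points along the fingers, y is the line along which they close (so a half turn about z gives the same grasp; the last joint's range is limited). The gripper opens to 92 mm and grips with 3 to 60 N. Pads are 20 mm wide; open, the fingers measure 128 mm over their backs; the gripper's body (75 mm by 189 mm) begins 69 mm behind the grasp point.
Start: joints at [1.043, 0.158, 1.597, -0, 1.386, -0.21], TCP at [179.684, 546.186, 214.601] pointing down, gripper open.
Joint ranges: [-2.91, 2.91], [-0.94, 2.29], [0.18, 2.7], [-1.29, 4.43], [0.17, 2.64], [-3, 3]. Speed limits (rad/s): [2.57, 2.57, 3.14, 3.14, 3.14, 3.14].

## Interface

Orientations are given as a rotation vector (axis times angle).
In Python, from bench import env, gripper_to, vision, sensors gives the robot as it stands. The module is installed in compiled form; this text tells all that it offers. Calls block until the motion is done:
- env.move_to(position, orientation): joint-space move of the TCP to a pose.
- env.move_linear(position, orientation=None, vel=150): straight line of the TCP; orientation=None keeps the orientation; vel is the mean speed in mm/s.
- env.move_joints(angles): joint-space move.
- gripper_to(opening, newtons=None): finger opening in mm; newtons is the grip in N (None keeps the last); returns when the fingers have stopped.
- env.sleep(seconds).
- env.ik(position, orientation): joint angles nearest the present ones, or None.
- vision.read_camera(name): name is "scene" or "top" or "wrist"; returns a dict with "frame" (400x640x3 uint8, blue, green, red), "vfov" (degrees; the focal length in pixels is half the picture's height over the tangent of half this angle, whatever the lens; pixels are square), "cx", "cy" (the principal point, pixels), "R" (3x3) and "t" (3): a world point X has camera coordinates R X + t; the wrist camera has in their place "T_tool_cam" (4x4, takes a point from camera to tool coordinates, whose origin is the TCP and whose axes are the flange's). Camera axes: x right, y down, z forward; pixel columns grow to the right and rows downward; lengths in mm; the calibration is good to about 2 mm. A picture is of the moment at which its call begins: read the wrist's pose just before it. There is no depth.
A pose or a line that the arm cannot do raises env.IKError and nothing moves.
- env.sign_off(): hands the job in; it is judged then, once.
Readings, each from a call of its own:
- sensors.get_clock(): time.
- sensors.get_joints(): joint angles.
- sensors.get_qvel(): joint speeds.
- sensors.get_effort(): joint torques, N m.
- sensors.get_tcp_pos(): TCP position.
- sensors.get_orientation(): TCP orientation.
- sensors.get_wrist_force(): force on the tool from outside, world axes, zero at the start.
- sensors.get_ft_torque(): the same for the moment, N m.
- sensors.get_finger_gap(): finger opening in mm.
- sensors.get_grip_force(): force on a finger pad.
Only numpy, scipy, OpenCV 4.12 (cv2) and the standard library are available. Lean on these libraries where they do the work, as an engineer would, in place of code of your own. Each camera call takes 0.05 s, during which the arm holds its last target. There are 200 camera calls.

## Working session

There is one attempt and no reset: what is moved stays moved. The work goes in short steps, each a Python script; the robot and the scene stay as the last script left them, time stands still between calls to the robot, and variables do not carry over. Pictures are saved under pics/ and viewed, at most 10 in all, crops included, and the job is handed in when it is done.

```bash
mkdir -p pics
python3 - <<'E'
from bench import env, gripper_to, vision, sensors
import cv2,numpy as np
for n in("top","scene"):
    c=vision.read_camera(n); cv2.imwrite(f"pics/{n}0.png",c["frame"])
    print(n,{k:np.round(v,4).tolist() for k,v in c.items() if k!="frame"})
print(sensors.get_clock(),sensors.get_orientation(),sensors.get_wrist_force())
print(np.round(vision.read_camera("wrist")["T_tool_cam"],3).tolist())
E
```

```text
top {'vfov': 45.4758, 'cx': 314.6194, 'cy': 202.7595, 'R': [[-0.0075, -0.9999, 0.0128], [-0.996, 0.0064, -0.089], [0.0889, -0.0134, -0.9959]], 't': [-2.9473, 632.6227, 944.2828]}
scene {'vfov': 52.617, 'cx': 316.792, 'cy': 195.0546, 'R': [[-0.6658, 0.746, -0.0133], [0.4721, 0.4074, -0.7818], [-0.5778, -0.5268, -0.6234]], 't': [412.6694, -237.1045, 1221.9206]}
0.1 [-4.96987428e-01 -3.10141257e+00  2.39824912e-03] [ 0.01526444  0.09704106 -0.5644964 ]
[[0.0, -0.968, -0.249, 69.98], [1.0, -0.0, 0.002, 0.09], [-0.002, -0.249, 0.968, -169.64], [0.0, 0.0, 0.0, 1.0]]
```

View pics/top0.png

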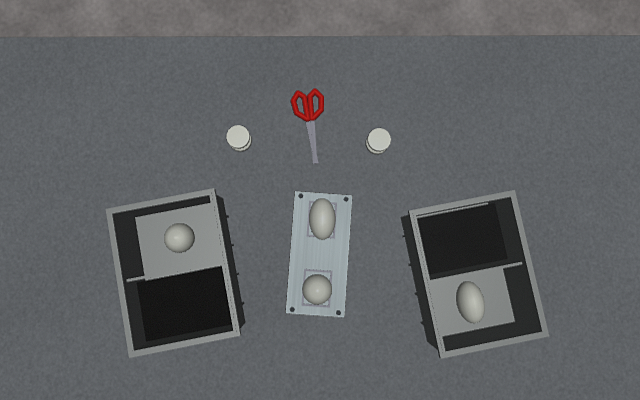

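View pics/scene0.png

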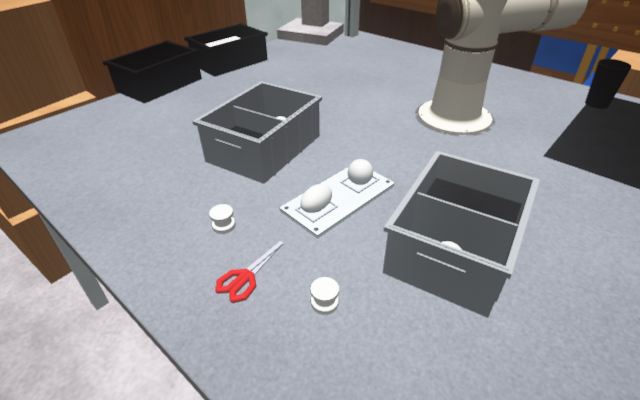

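The top view shows bin_a on the left holding the ball in its far pocket, with its near pocket free. Bin_b on the right holds the oval in its near pocket, with its far pocket free. On the plate the oval is at (322,219) and the ball at (317,289).

```bash
cat > h.py <<'E'
from bench import env, gripper_to, vision, sensors
import cv2,numpy as np
from scipy.spatial.transform import Rotation as Ro
def unproj(c,uv,z,R=None,t=None):
    R=np.array(c["R"]) if R is None else R; t=np.array(c["t"]) if t is None else t
    f=200/np.tan(np.radians(c["vfov"])/2)
    d=R.T@np.array([(uv[0]-c["cx"])/f,(uv[1]-c["cy"])/f,1]); o=-R.T@t
    return o+d*(z-o[2])/d[2]
def wrist():
    p=np.array(sensors.get_tcp_pos());r=Ro.from_rotvec(sensors.get_orientation()).as_matrix()
    c=vision.read_camera("wrist"); T=np.array(c["T_tool_cam"])
    Rwc=r@T[:3,:3]; o=r@T[:3,3]+p
    return c,Rwc.T,-Rwc.T@o
def down(yaw): # tool y along world dir at angle yaw (deg) from +y
    return (Ro.from_euler('z',yaw,degrees=True)*Ro.from_rotvec([0,np.pi,0])).as_rotvec()
E
python3 - <<'E'
from h import *
c=vision.read_camera("top")
P=lambda l,z:np.array([unproj(c,q,z) for q in l])
for n,l in(("A",[(107,209),(214,189),(240,336),(130,357)]),("B",[(407,211),(515,191),(549,336),(440,358)])):
    q=P(l,120); print(n,q.round().tolist(),q.mean(0).round(1),[np.linalg.norm(q[i]-q[i-1]).round() for i in range(4)])
    d=q[1]+q[0]-q[2]-q[3]; print("yaw",np.degrees(np.arctan2(d[1],d[0])))
q=P([(295,192),(352,196),(344,317),(287,313)],12); print("plate",q.round().tolist(),q.mean(0))
d=q[1]+q[0]-q[2]-q[3]; print("yaw",np.degrees(np.arctan2(d[1],d[0])))
print("ball",P([(317,289)],38.5),"oval",P([(322,219)],40))
q0=sensors.get_joints()
print(Ro.from_rotvec(sensors.get_orientation()).as_matrix().round(2))
for p,y in(([450,0,220],0),([430,-5,25],-3)): print(env.ik(p,down(y)))
E
```

```text
A [[615.0, 374.0, 120.0], [651.0, 179.0, 120.0], [385.0, 130.0, 120.0], [350.0, 325.0, 120.0]] [500.4 252.2 120. ] [np.float64(270.0), np.float64(198.0), np.float64(271.0), np.float64(199.0)]
yaw 10.512554972681148
B [[608.0, -177.0, 120.0], [644.0, -379.0, 120.0], [379.0, -429.0, 120.0], [343.0, -230.0, 120.0]] [ 493.5 -303.4  120. ] [np.float64(271.0), np.float64(205.0), np.float64(269.0), np.float64(203.0)]
yaw 10.991856879563567
plate [[657.0, 33.0, 12.0], [648.0, -85.0, 12.0], [401.0, -65.0, 12.0], [410.0, 50.0, 12.0]] [528.75801077 -16.90466357  12.        ]
yaw -4.287884932918126
ball [[459.83510507 -10.63751729  38.5       ]] oval [[598.71215779 -21.75533853  40.        ]]
[[-0.95  0.31 -0.  ]
 [ 0.31  0.95 -0.  ]
 [ 0.   -0.   -1.  ]]
[-0.26970223 -0.18166762  1.92330078  0.          1.39995949 -1.84049856]
[-2.94190838e-01  3.82907410e-02  2.14216554e+00 -4.44089210e-16
  9.61136377e-01 -1.81262729e+00]
```

Run:
```python
from h import *
env.move_to([505,-15,260],down(-4)); 
c,R,t=wrist(); f=c["frame"]; cv2.imwrite("pics/w1.png",f)
hsv=cv2.cvtColor(f,cv2.COLOR_BGR2HSV)
print(sensors.get_tcp_pos(),sensors.get_clock(),env.ik([505,-15,260],down(-4)))
fl=200/np.tan(np.radians(c["vfov"])/2)
for X in([460,-10.6,38.5],[599,-21.8,40]):
    p=R@np.array(X)+t; uv=(p[:2]/p[2]*fl+[c["cx"],c["cy"]]).round(); print(uv,f[int(uv[1]),int(uv[0])])
```

```text
[504.99546406 -14.30727982 259.94503628] 2.5667 [-2.69301449e-01 -5.34326629e-02  1.72768274e+00 -4.44089210e-16
  1.46734257e+00 -1.77028461e+00]
[320. 139.] [242 243 242]
[319. 244.] [247 248 246]
```

View pics/w1.png

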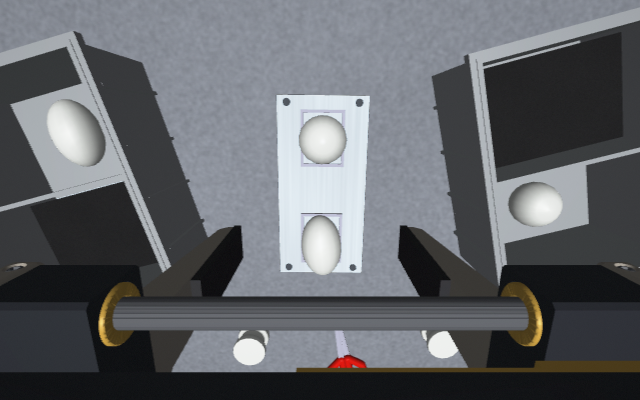

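The wrist view shows the ball at (322,139) and the oval at (321,244), long axis nearly along the plate. Both match the top-camera positions.

Run:
```python
from h import *
c,R,t=wrist(); f=c["frame"].astype(int)
m=((f[...,0]-f[...,2])<6).astype(np.uint8)*(f.max(2)>110); m[:, :280]=0; m[:,365:]=0; m[:105]=0; m[285:]=0
m=cv2.morphologyEx(m.astype(np.uint8),cv2.MORPH_OPEN,np.ones((5,5)))
n,l,s,ce=cv2.connectedComponentsWithStats(m)
for i in range(1,n):
    if s[i,4]<600: continue
    ct=max(cv2.findContours((l==i).astype(np.uint8),0,2)[0],key=len); (e,ax,a)=cv2.fitEllipse(ct)
    z=38.5 if e[1]<190 else 40
    th=np.radians(a+90); d=np.array([np.cos(th),np.sin(th)])*20
    p,q=unproj(c,np.array(e)+d,z,R,t),unproj(c,np.array(e)-d,z,R,t); v=p-q
    print(s[i],np.round(e,1),np.round(ax,1),a,unproj(c,e,z,R,t).round(1),"long axis deg",np.degrees(np.arctan2(v[1],v[0])))
```

```text
[ 299  116   47   48 1770] [322.1 139.1] [45.9 47.3] 2.3565075397491455 [460.1  -7.9  38.5] long axis deg -6.232904412544645
[ 302  216   39   59 1787] [320.8 245. ] [37.8 58. ] 174.80381774902344 [600.1 -19.1  40. ] long axis deg -179.06141396990247
```

```bash
cat >> h.py <<'E'
def pick(x,y,zt,yaw,pre):
    gripper_to(pre,25); env.move_to([x,y,110],down(yaw)); env.move_linear([x,y,zt],vel=80)
    gripper_to(40); print("gap",sensors.get_finger_gap(),"grip",sensors.get_grip_force(),"F",sensors.get_wrist_force())
    env.move_linear([x,y,60],vel=60); env.move_linear([x,y,210],vel=150)
    print("lifted gap",sensors.get_finger_gap(),sensors.get_grip_force(),sensors.get_clock())
def fz(n=5):
    v=[]
    for _ in range(n): v.append(sensors.get_wrist_force()[2]); env.sleep(.01)
    return np.mean(v),np.std(v)
E
python3 - <<'E'
from h import *
pick(460,-9,25.5,0,88)
env.move_to([437.5,240.5,210],down(10.5)); env.sleep(.3)
print(fz(10),sensors.get_tcp_pos(),sensors.get_clock())
for n in("scene",):cv2.imwrite("pics/s2.png",vision.read_camera(n)["frame"])
c,R,t=wrist(); cv2.imwrite("pics/w2.png",c["frame"])
E
```

```text
gap 58.09454986926355 grip 25.0002767611295 F [0.01175018 1.01457837 0.5950307 ]
lifted gap 57.83000023423721 24.99961718916893 7.2083
(np.float64(-1.973742230647337), np.float64(0.2190299306645789)) [437.75781908 239.97753501 210.03628322] 8.575
```

View pics/w2.png

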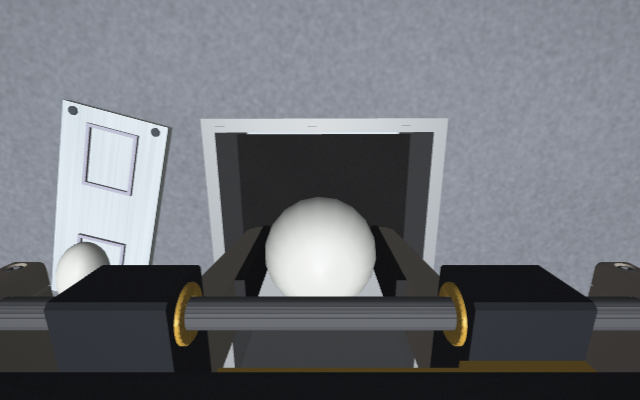

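The ball is held over the free near pocket of bin_a. The inner rim corners are at about (217,133) and (433,133), and the view is centred and aligned.

```bash
cat >> h.py <<'E'
def lower(x,y,ztop,zmin,thr=2.5):
    env.move_linear([x,y,ztop],vel=80); env.sleep(.4); b,s=fz(10)
    print("base",b,s,"gap",sensors.get_finger_gap(),sensors.get_clock())
    z=ztop; hit=False
    while z>zmin and not hit:
        z-=0.5; env.move_linear([x,y,z],vel=15); f=fz(2)[0]-b
        if f>1.2: env.sleep(.08); f=fz(5)[0]-b; hit=f>thr
    print("hit",hit,"z",z,"f",f,"gap",sensors.get_finger_gap(),sensors.get_wrist_force(),sensors.get_clock())
    return hit
E
python3 - <<'E'
from h import *
c,R,t=wrist(); print([unproj(c,q,120,R,t).round() for q in((217,133),(433,133))],sensors.get_finger_gap(),fz(10))
lower(437.5,240.5,85,33.5,1.8)
E
```

```text
[array([396., 147., 120.]), array([363., 321., 120.])] 58.187124359933826 (np.float64(-2.0364682528417637), np.float64(0.3546361342125887))
base -2.1195841443111076 0.3348187946394684 gap 57.80828403147893 11.0083
hit True z 76.0 f 2.573334738750477 gap 58.39107750390618 [-0.89889887 -0.41740057 -0.122418  ] 16.0583
```

```bash
sed -i 's/z-=0.5; env.move_linear(\[x,y,z\],vel=15); f=fz(2)/z-=1.0; env.move_linear([x,y,z],vel=25); f=fz(1)/' h.py
python3 - <<'E'
from h import *
gripper_to(84); env.move_linear([437.5,240.5,110],vel=60); env.move_linear([437.5,240.5,210],vel=200)
env.sleep(.2);print(sensors.get_clock(),fz(5))
c,R,t=wrist(); cv2.imwrite("pics/w3.png",c["frame"])
pick(599.5,-20,27,0,84)
env.move_to([556.3,-291.2,210],down(11)); print(sensors.get_finger_gap(),fz(8),sensors.get_clock())
c,R,t=wrist(); cv2.imwrite("pics/w4.png",c["frame"])
cv2.imwrite("pics/t4.png",vision.read_camera("top")["frame"])
import cv2; cv2.imwrite("pics/m.png",np.vstack([cv2.resize(cv2.imread(f"pics/{k}.png"),(480,300)) for k in("w3","w4")]))
E
```

```text
18.1833 (np.float64(0.1528240875362273), np.float64(0.37144941044483376))
gap 52.4086375302653 grip 25.000144131481647 F [0.25441057 0.91327299 1.24055984]
lifted gap 52.00664151826101 24.999697096645832 23.3417
52.44912571740028 (np.float64(-1.6791010553155432), np.float64(0.6020302794719607)) 24.475
```

View pics/m.png

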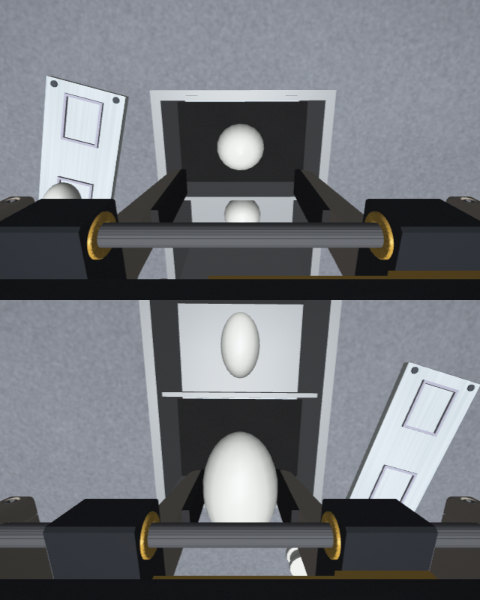

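The ball stands on its pad in bin_a. The oval is held over bin_b's free pocket, with the divider at about row 126 of the full frame. I'll check the distance to the divider and the side walls, then lower.

Run:
```python
from h import *
c,R,t=wrist(); d=[unproj(c,q,120,R,t) for q in((216,125),(422,127))]; m=(d[0]+d[1])/2
g=m[:2]+64*np.array([np.cos(np.radians(11)),np.sin(np.radians(11))])
print(d,m,g, np.linalg.norm(d[0]-d[1]))
g=(g+[556.3,-291.2])/2 if np.linalg.norm(g-[556.3,-291.2])<15 else np.array([556.3,-291.2])
print(g); env.move_linear([*g,210],vel=60)
print(lower(*g,88,34.5,1.8),g)
```

```text
[array([ 509.55847003, -384.81038656,  120.        ]), array([ 478.7566636 , -219.76641405,  120.        ])] [ 494.15756681 -302.2884003   120.        ] [ 556.98170655 -290.0766246 ] 167.8936095844301
[ 556.64085328 -290.6383123 ]
base -1.6815491301367043 0.3192647594978486 gap 52.07779144614163 27.0333
hit True z 63.0 f 3.1160837903086644 gap 52.15727702141566 [-0.11443208  0.1487466   1.54921055] 33.6167
True [ 556.64085328 -290.6383123 ]
```

Run:
```python
from h import *
g=[556.64,-290.64]
gripper_to(84); env.move_linear([*g,110],vel=60); env.move_linear([*g,230],vel=200)
print(sensors.get_clock())
cv2.imwrite("pics/w5.png",wrist()[0]["frame"])
```

```text
35.925
```

View pics/w5.png

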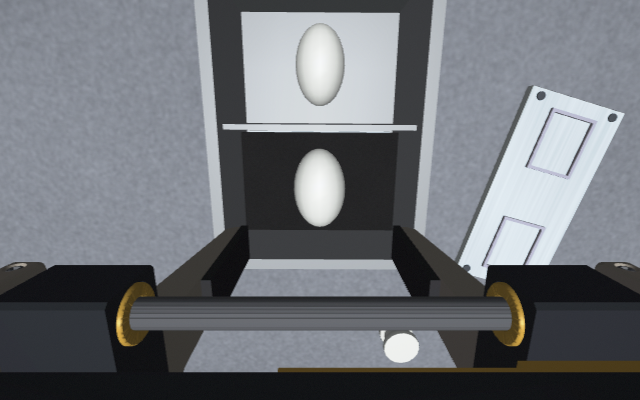

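The oval stands centred on its pad at (319,188), next to the oval sample at (320,65), and the gripper is clear.

```bash
python3 -c "
from bench import env
print(env.sign_off())"
```

```text
the job is handed in; nothing more can be done
None
```

I packed both knobs and handed the job in at about 36 s: the ball is on the pad in bin_a beside the ball sample, and the oval is on the pad in bin_b beside the oval sample; the hand-in call did not return a verdict.

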